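# Sort two threaded studs by pitch into their notched gauges

### The arm

A 6-joint arm with a two-finger parallel gripper is mounted at the origin on a cart in front of the work surface, level with it; the furniture and walls round the work are solid. World frame = base frame: x ahead of the robot, y to its left, z up, the work surface at z = 0. Lengths are in m, angles in rad, forces in N, time in s.
With the tool pointing down it reaches from about 0.375 to 0.9 m from the base axis. Payload 3.1 kg.
Tool frame: the origin (TCP) lies at the very end of the fingers, on their centre line; the grasp point (between the pads) lies 19 mm behind it; z points along the fingers, y is the direction in which the jaws open and shut (so a half turn about z gives the same grasp; the last joint's range is limited). The gripper opens to 87 mm and grips with 3 to 60 N. Pads are 19 mm wide; open, the fingers measure 117 mm over their backs; the gripper's body (75 mm by 190 mm) begins 51 mm behind the grasp point.
Start: joints at [0.931, 0.527, 1.433, -0, 1.181, -0.178], TCP at [0.278, 0.56, 0.223] pointing down, gripper open.
Joint ranges: [-3.08, 3.08], [-0.75, 2.2], [0.22, 2.44], [-1.43, 4.57], [0, 2.65], [-2.85, 2.85]. Speed limits (rad/s): [2.79, 2.79, 3.14, 3.14, 3.14, 3.14].

### API

Orientations are given as a unit quaternion [x, y, z, w].
In Python, from rig import robot, optics gives the robot as it stands.
- The arm moves only by the shell command python3 -m inch 'ROWS' [FORCE]. ROWS is JSON, a list of rows, each an object of numbers: "ax", "ay", "az": the turn, a rotation vector about the tool's x, y, z in rad; "dx", "dy", "dz": the shift along the tool's x, y, z in mm; "gripper": the opening in per cent of the stroke, from 0 (shut) to 100 (fully open). In form: [{"ax": .., "ay": .., "az": .., "dx": .., "dy": .., "dz": .., "gripper": ..}, ...]. A call has 1 to 8 rows; each row shifts and turns the commanded pose from where the row before left it, along the tool's axes as they then stand; what a row does not reach is not made up. A row lasts 1/10 s, in which the tool goes at most 50 mm and 8.59 degrees, less where a joint would pass 70% of its speed; a pose out of reach is approached as far as the arm can. A call with a gripper value outside its range is refused whole. The fingers move at their own pace and stop on an object; FORCE is the grip in N (left out, the last holds). Time passes only in rows, so rows that do not move let the fingers close. It gives the time, the measured TCP pose, the force and the opening at its end, in the units of the state.
- robot.get_obs(): the state, without advancing time (a new reading comes with each control period).
- optics.camera(name): name is "side" or "top" or "wrist"; returns a dict with "img" (480x640x3 uint8, red, green, blue), "depth" (480x640 float32, m along the optical axis (not along the pixel's ray), 0 where there is no reading), "camera_matrix" (3x3 intrinsics, pixels), "position" and "attitude" of the camera in the world. Camera axes: x right, y up, looking along -z (the intrinsics and any distortion apply to the point x, -y, -z); pixel columns grow to the right and rows downward; lengths in m; the calibration is good to about 2 mm. A picture is of the moment at which its call begins.
- robot.hand_in(): hands the job in, once; it reports no verdict.
The state is a dict: "time": time; "q": joint angles; "joint_velocities": joint speeds; "joint_torque": joint torques, N m; "position": TCP position; "tool_rot": TCP orientation; "ft_force": force on the tool from outside, world axes, zero at the start; "moment": the same for the moment, N m; "grip_width": finger opening in m.
Only numpy, scipy, OpenCV 4.12 (cv2) and the standard library are available. Lean on these libraries where they do the work, as an engineer would, in place of code of your own. Each camera call takes 0.05 s, during which the arm holds its last target.

### The job

Sort the two threaded steel studs by thread pitch: lay the thicker, coarse-threaded one in the larger gauge with the coarse notches, and the slimmer, fine-threaded one in the smaller gauge with the fine notches. Each must end lying level along the V groove of its gauge, its square middle down in the gap between the two saddles and its two threaded ends resting in the notches.

Things in the scene. Friction and masses are not known exactly. Their poses are not given: they have to be found in the camera images.
- coarse_stud_centre (a point): Centre of the coarse stud, a loose double-ended threaded steel stud, 120 mm long along its own y (level). Both ends are 20 mm thick, thread pitch 5.5 mm (broad ridges). In the middle is a smooth square shoulder 26 x 26 mm, 36 mm long, to grip across its own x. It lies flat on this square, the point 13 mm above the table. 0.25 kg.
- coarse_gauge_seat (a point): Seat of the coarse gauge, fixed: where the coarse stud's centre ends up, 34 mm above the table. Dark base plate 80 x 116 x 8 mm; on it two light metal saddles 64 mm wide (own x), 22 mm long (own y), 47 mm high above the table, 56 mm gap between. A V groove along its own y, 48 mm wide at the top, walls at 50 degrees with 4 notches at 5.5 mm. Fingers fit in the gap, down to the plate.
- fine_stud_centre (a point): Centre of the fine stud, a loose double-ended threaded steel stud, 100 mm long along its own y (level). Both ends are 14 mm thick, thread pitch 2.5 mm (close ridges). In the middle is a smooth square shoulder 20 x 20 mm, 36 mm long, to grip across its own x. It lies flat on this square, the point 10 mm above the table. 0.12 kg.
- fine_gauge_seat (a point): Seat of the fine gauge, fixed: where the fine stud's centre ends up, 29 mm above the table. Dark base plate 68 x 108 x 8 mm; on it two light metal saddles 52 mm wide (own x), 18 mm long (own y), 39 mm high above the table, 56 mm gap between. A V groove along its own y, 36 mm wide at the top, walls at 50 degrees with 7 notches at 2.5 mm. Fingers fit in the gap, down to the plate.
Things that resemble listed ones, but are neither listed nor needed, are in the scene too. Leave any pink look-alike of the part that bears coarse_stud_centre alone.

How it is judged:
At the end, for the whole second after the job is handed in: Each stud lies at rest in its own gauge: centre within 16 mm horizontally and 5 mm in height of the seat point, along the groove within 10 degrees, either way round (horizontal distance between coarse_stud_centre and coarse_gauge_seat below 0.016 m and z of coarse_stud_centre in the frame of coarse_gauge_seat between -0.005 and 0.005 m and angle between the y axis of coarse_stud_centre and the y axis of coarse_gauge_seat, either way round below 0.175 rad and linear speed of each of coarse_stud, fine_stud below 0.02 m/s and horizontal distance between fine_stud_centre and fine_gauge_seat below 0.016 m and z of fine_stud_centre in the frame of fine_gauge_seat between -0.005 and 0.005 m and angle between the y axis of fine_stud_centre and the y axis of fine_gauge_seat, either way round below 0.175 rad); the robot touches nothing.
It also fails if it takes over 67 s, if anything falls off the work surface, if the arm or the gripper's body presses on something with over 40 N, if the wrist force passes 120 N, or if a joint passes its speed limit or range.

## Working session

There is one attempt and no reset: what is moved stays moved. The work goes in short steps, Python scripts to look and compute and a shell command to move; the robot and the scene stay as the last step left them, time stands still between calls to the robot, and variables do not carry over. Pictures are saved under pics/ and viewed, and the job is handed in when it is done.

```bash
ls; mkdir -p pics; cat > h.py <<'E'
import numpy as np, cv2, pickle
from rig import robot, optics
from scipy.spatial.transform import Rotation as R
def shot(n,tag):
    c=optics.camera(n); pickle.dump(c,open(f'pics/{tag}.pkl','wb'))
    cv2.imwrite(f'pics/{tag}.png',c['img'][:,:,::-1]); return c
def load(tag): return pickle.load(open(f'pics/{tag}.pkl','rb'))
def Rm(c):
    a=np.array(c['attitude'],float); return a if a.shape==(3,3) else R.from_quat(a).as_matrix()
def px2w(c,u,v,z=None):
    K=np.array(c['camera_matrix']); d=np.array([(u-K[0,2])/K[0,0],-(v-K[1,2])/K[1,1],-1.])
    w=Rm(c)@d; p=np.array(c['position'])
    if z is None:
        s=c['depth'][int(round(v)),int(round(u))]
    else: s=(z-p[2])/w[2]
    return p+s*w
def crop(tag,x0,y0,x1,y1,s,out):
    i=load(tag)['img'][y0:y1,x0:x1,::-1]
    cv2.imwrite(f'pics/{out}.png',cv2.resize(i,None,fx=s,fy=s,interpolation=cv2.INTER_CUBIC))
E
python3 - <<'E'
from h import *
for n in('top','side','wrist'):
    c=shot(n,n+'0'); print(n,c['position'],c['attitude'],c['camera_matrix'],[k for k in c])
print(robot.get_obs())
E
```

```text
pics
top [0.23099284 0.1973198  1.41368324] [-0.06605287  0.03507123  0.71614312 -0.6939352 ] [[572.03779278   0.         324.43452422]
 [  0.         572.03779278 240.80769042]
 [  0.           0.           1.        ]] ['img', 'depth', 'camera_matrix', 'position', 'attitude']
side [ 0.24544993 -0.79855411  0.61142266] [ 0.52300514 -0.06069422 -0.07623615  0.84674075] [[445.40488416   0.         320.10151763]
 [  0.         445.40488416 238.01723595]
 [  0.           0.           1.        ]] ['img', 'depth', 'camera_matrix', 'position', 'attitude']
wrist [0.20488534 0.59511389 0.38526907] [-0.12841672 -0.07751767  0.52105082  0.84024175] [[344.4142383    0.         320.4527428 ]
 [  0.         344.4142383  240.98174211]
 [  0.           0.           1.        ]] ['img', 'depth', 'camera_matrix', 'position', 'attitude']
{'time': 0.15, 'q': array([ 9.31488093e-01,  5.28304538e-01,  1.43363054e+00, -7.46777900e-06,
        1.18139259e+00, -1.78471873e-01]), 'joint_velocities': array([ 0.00194775, -0.00335107, -0.0034809 , -0.00033248, -0.00186303,
        0.00146659]), 'joint_torque': array([ 8.29035871e-04, -4.40431452e+01, -1.76842743e+01,  6.33653998e-02,
        5.51898277e-02, -1.04266742e-04]), 'position': array([0.27754712, 0.55935173, 0.22175735]), 'tool_rot': array([ 2.28383203e-01,  9.73570932e-01, -7.97362158e-04, -3.41743402e-04]), 'ft_force': array([-0.04418946, -0.04601549,  0.25732781]), 'moment': array([-0.03161641, -0.01460811,  0.01708149]), 'grip_width': 0.08706882861146202}
```

View pics/top0.png

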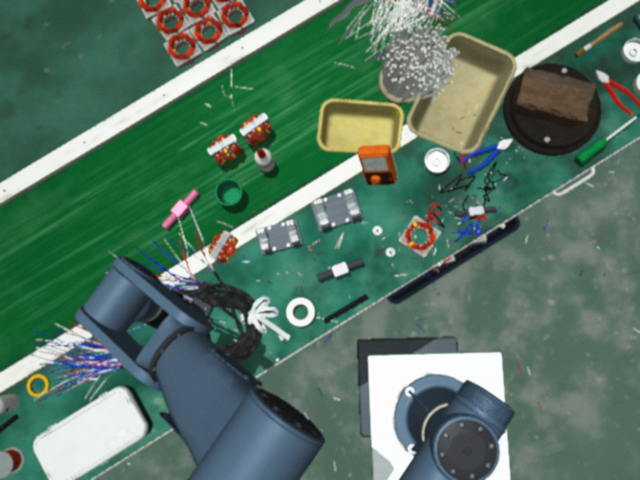

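View pics/side0.png

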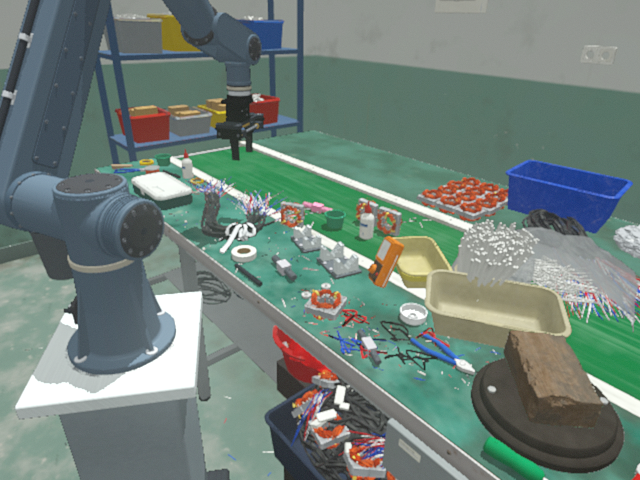

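View pics/wrist0.png

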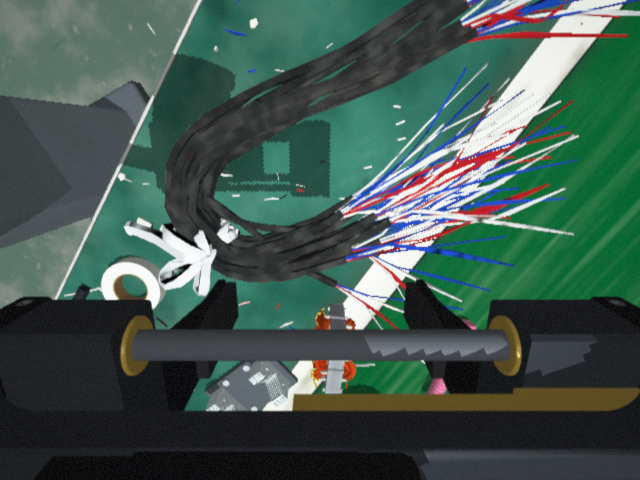

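```bash
python3 - <<'E'
from h import *
crop('top0',240,170,400,290,5,'c1'); crop('top0',400,180,520,260,6,'c2'); crop('side0',255,200,415,320,5,'c3'); crop('side0',320,310,420,385,6,'c4')
E
```

```text
(no output)
```

View pics/c1.png

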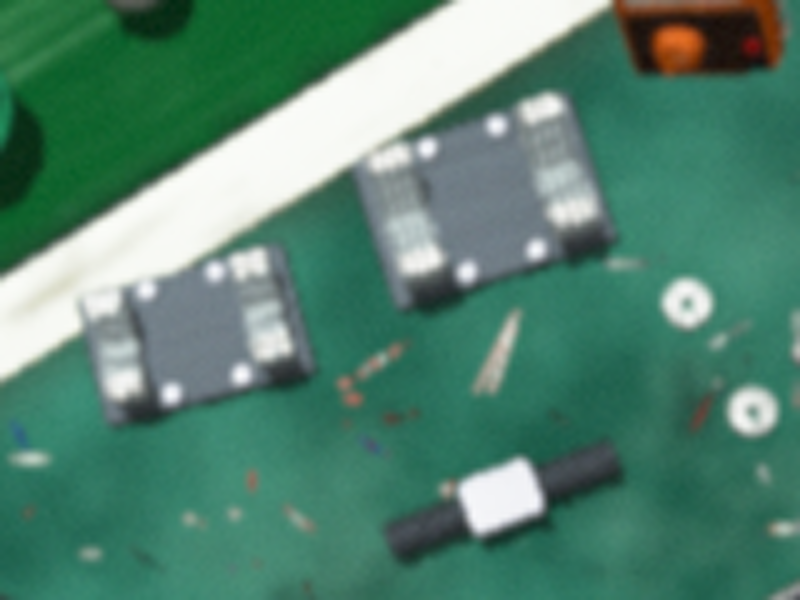

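View pics/c2.png

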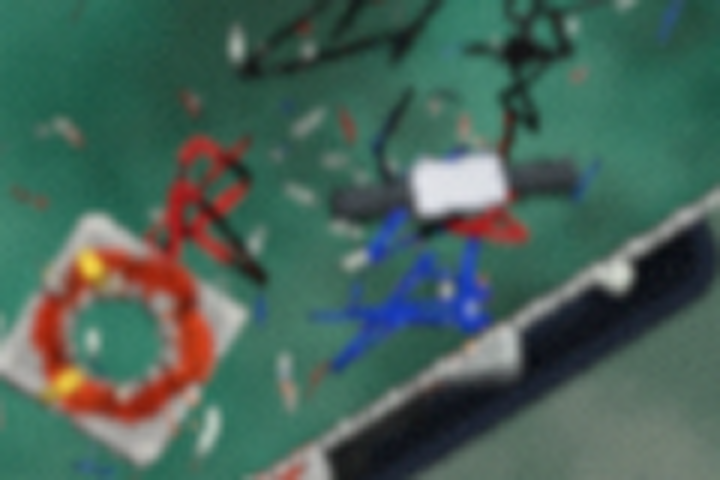

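View pics/c3.png

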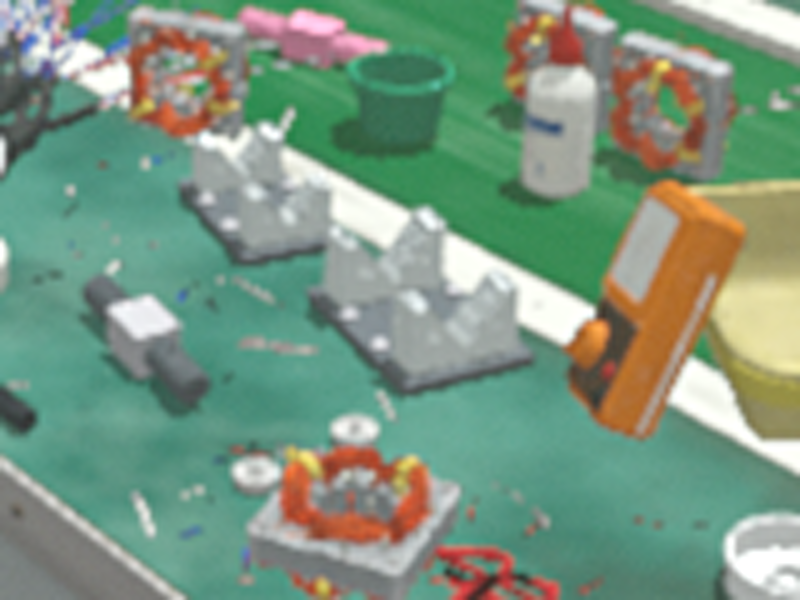

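View pics/c4.png

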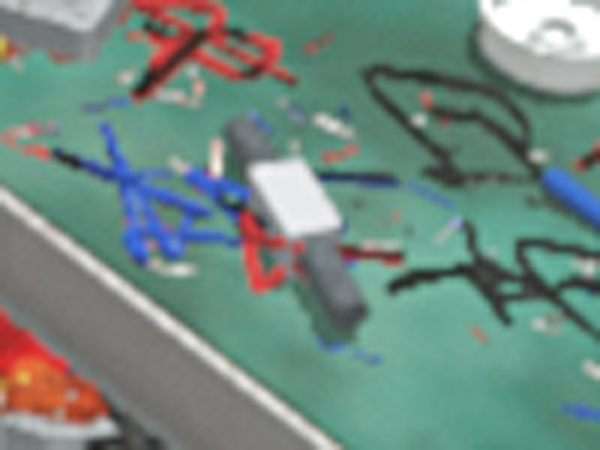

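```bash
python3 - <<'E'
from h import *
c=load('top0')
def P(x,y,s,o,z): return px2w(c,x/s+o[0],y/s+o[1],z)
a=(240,170);b=(400,180)
f=lambda v:np.round(v,4)
def stud(ctr,e1,e2,s,o,r,top):
    p=P(*ctr,s,o,top);A=P(*e1,s,o,r);B=P(*e2,s,o,r);d=B-A
    print('centre(top)',f(p),'mid ends',f((A+B)/2),'len',np.linalg.norm(d),'yaw',np.degrees(np.arctan2(d[1],d[0])))
stud((502,497),(397,538),(613,462),5,a,.013,.026)
stud((460,185),(333,203),(578,177),6,b,.010,.020)
def g(t,z,sc):
    q=[P(*x,5,a,z) for x in t]; s=[P(*x,5,a,.010) for x in sc]
    m=(q[2]+q[3]-q[0]-q[1])/2
    print('gauge',f(np.mean(q,0)),f(np.mean(s,0)),'sep',np.linalg.norm(m),np.degrees(np.arctan2(m[1],m[0])), [np.degrees(np.arctan2(*(s[i]-s[j])[[1,0]])) for i,j in((1,0),(2,3))])
g([(390,155),(422,260),(542,107),(575,212)],.047,[(428,147),(496,125),(537,249),(466,271)])
g([(103,302),(125,384),(250,262),(270,346)],.039,[(147,289),(215,271),(241,375),(171,393)])
# depth-based check
for u,v in((340.4,269.4),(476.7,210.8),(336,206),(278,234)): print(f(px2w(c,u,v)))
E
```

```text
centre(top) [0.3605 0.2186 0.026 ] mid ends [0.3602 0.2174 0.013 ] len 0.11243469789825938 yaw -72.41635586699087
centre(top) [ 0.4942 -0.1198  0.02  ] mid ends [ 0.494  -0.1201  0.01  ] len 0.1006017562258709 yaw -85.91835668187161
gauge [0.5119 0.223  0.047 ] [0.5122 0.2242 0.01  ] sep 0.07784415294596324 -74.34153774780546 [np.float64(-73.87685657526296), np.float64(-74.59922653786369)]
gauge [0.4493 0.3695 0.039 ] [0.4495 0.37   0.01  ] sep 0.07389743888343463 -76.89566044793196 [np.float64(-77.03547537189908), np.float64(-77.42814787122227)]
[0.3599 0.2185 0.0321]
[ 0.4937 -0.1192  0.0231]
[0.5213 0.2247 0.0101]
[0.4554 0.3714 0.0113]
```

```bash
cat >> h.py <<'E'
def go(x,y,z,yaw):
    """yaw deg of tool y in world (mod 180)"""
    o=robot.get_obs(); T=R.from_quat(o['tool_rot']).as_matrix(); p=o['position']
    cy=np.degrees(np.arctan2(T[1,1],T[0,1])); d=(yaw-cy+90)%180-90
    s=T.T@(np.array([x,y,z])-p)*1000
    s2=T.T@np.array([0,0,0])
    print('t',o['time'],'pos',np.round(p,4),'yaw',cy,'tilt',np.degrees(np.arccos(-T[2,2])),'grip',o['grip_width'],'F',np.round(o['ft_force'],1),'q',np.round(o['q'],2))
    print('tool shift mm',np.round(s,1),'az',np.round(-np.radians(d),3))
E
python3 - <<'E'
from h import *
c=load('top0'); K=c['camera_matrix']
v,u=np.mgrid[0:480,0:640]; d=c['depth']
cam=np.stack([(u-K[0,2])/K[0,0]*d,-(v-K[1,2])/K[1,1]*d,-d],-1)
W=cam@Rm(c).T+c['position']
print('xyz tops of objects')
for n,(x0,y0,x1,y1) in dict(cup=(212,175,248,212),motor=(205,230,240,262),meter=(358,143,398,188),tape=(285,296,316,328),ribbon=(248,295,285,340),cable=(205,280,248,355),motor2=(398,215,440,256),bottle=(250,145,278,172),cap=(420,145,452,175),bin=(318,95,405,155)).items():
    w=W[y0:y1,x0:x1][d[y0:y1,x0:x1]>0]; m=w[:,2]>.03
    print(n,w[:,2].max().round(3), 'x',w[m][:,0].min().round(3) if m.any() else '',w[m][:,0].max().round(3) if m.any() else '','y',w[m][:,1].min().round(3) if m.any() else '',w[m][:,1].max().round(3) if m.any() else '')
go(.36,.218,.2,17.6)
E
```

```text
xyz tops of objects
cup 0.049 x 0.527 0.598 y 0.455 0.524
motor 0.084 x 0.388 0.466 y 0.468 0.537
meter 0.134 x 0.566 0.671 y 0.07 0.167
tape 0.029 x   y  
ribbon 0.064 x 0.199 0.301 y 0.37 0.445
cable 0.699 x 0.165 0.325 y 0.358 0.548
motor2 0.052 x 0.388 0.485 y -0.021 0.074
bottle 0.118 x 0.619 0.662 y 0.378 0.419
cap 0.083 x 0.637 0.649 y -0.056 -0.034
bin 0.134 x 0.614 0.793 y 0.048 0.263
t 0.15 pos [0.2775 0.5594 0.2218] yaw 63.59619898791656 tilt 0.09940942589163435 grip 0.08706882861146202 F [-0.  -0.   0.3] q [ 0.93  0.53  1.43 -0.    1.18 -0.18]
tool shift mm [-225.7 -269.    22.1] az 0.803
```

```bash
python3 -m inch '[{"dx":-28,"dy":-34},{"dx":-28,"dy":-34},{"dx":-28,"dy":-34},{"dx":-28,"dy":-34},{"dx":-28,"dy":-33},{"dx":-28,"dy":-33},{"dx":-28,"dy":-33},{"dx":-28,"dy":-33}]' 
python3 -m inch '[{"az":0.134},{"az":0.134},{"az":0.134},{"az":0.134},{"az":0.134},{"az":0.133},{},{}]'
python3 - <<'E'
from h import *
go(.36,.218,.004,17.6)
shot('wrist','w1');shot('top','t1')
c=load('top0')
for u in range(320,405,12):
    for v in (98,105,130,148): print((u,v),px2w(c,u,v).round(3),end=' ')
E
```

```text
t 0.15 pos [0.2775 0.5594 0.2218] yaw 63.59619898791656 tilt 0.09940942589163435 grip 0.08706882861146202 F [-0.  -0.   0.3] q [ 0.93  0.53  1.43 -0.    1.18 -0.18]
tool shift mm [-225.7 -268.7  218.1] az 0.803
(320, 98) [ 0.812  0.258 -0.004] (320, 105) [0.791 0.258 0.001] (320, 130) [0.703 0.257 0.061] (320, 148) [ 0.677  0.261 -0.002] (332, 98) [0.782 0.225 0.065] (332, 105) [0.772 0.226 0.045] (332, 130) [ 0.723  0.229 -0.001] (332, 148) [0.655 0.229 0.062] (344, 98) [ 0.808  0.195 -0.002] (344, 105) [0.77  0.196 0.045] (344, 130) [0.72  0.198 0.003] (344, 148) [0.655 0.2   0.058] (356, 98) [ 0.809  0.164 -0.007] (356, 105) [0.768 0.166 0.048] (356, 130) [0.717 0.168 0.007] (356, 148) [0.671 0.169 0.002] (368, 98) [ 0.805  0.133 -0.001] (368, 105) [0.763 0.137 0.058] (368, 130) [0.718 0.137 0.003] (368, 148) [0.636 0.143 0.113] (380, 98) [ 0.803  0.103 -0.   ] (380, 105) [0.763 0.107 0.054] (380, 130) [0.716 0.106 0.003] (380, 148) [0.631 0.116 0.124] (392, 98) [0.777 0.077 0.06 ] (392, 105) [0.759 0.078 0.061] (392, 130) [0.713 0.076 0.008] (392, 148) [0.66  0.08  0.027] (404, 98) [0.764 0.051 0.088] (404, 105) [ 0.783  0.042 -0.004] (404, 130) [0.714 0.045 0.002] (404, 148) [0.667 0.048 0.001] invalid input
invalid input
```

View pics/w1.png

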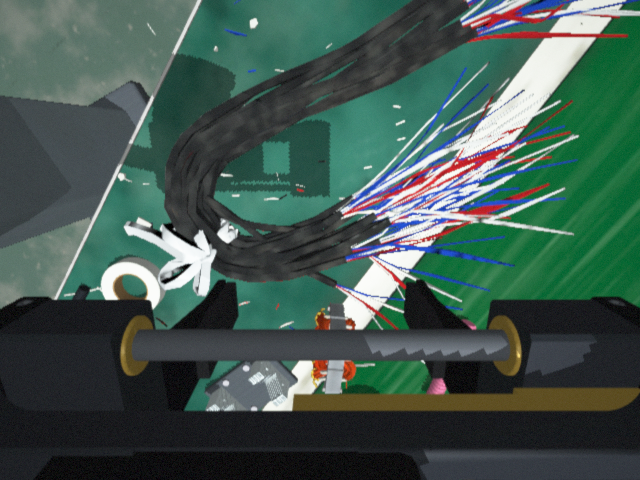

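View pics/t1.png

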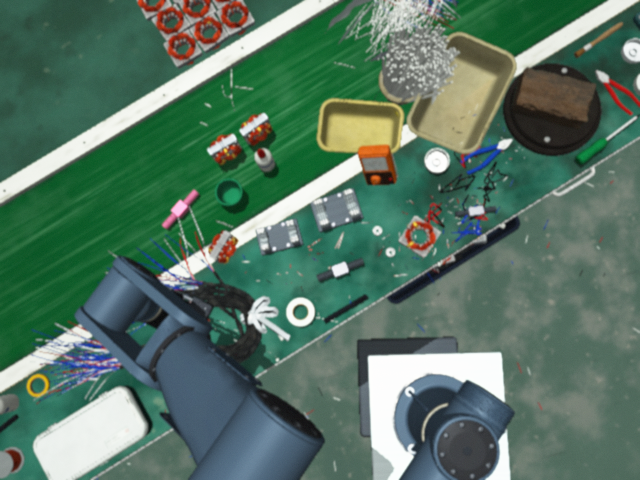

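The arm did not move: rows are apparently refused unless they carry all keys. I'll try full rows.

```bash
python3 -m inch '[{"ax":0,"ay":0,"az":0,"dx":-28,"dy":-34,"dz":0,"gripper":100},{"ax":0,"ay":0,"az":0,"dx":-28,"dy":-34,"dz":0,"gripper":100},{"ax":0,"ay":0,"az":0,"dx":-28,"dy":-34,"dz":0,"gripper":100},{"ax":0,"ay":0,"az":0,"dx":-28,"dy":-34,"dz":0,"gripper":100},{"ax":0,"ay":0,"az":0,"dx":-28,"dy":-33,"dz":0,"gripper":100},{"ax":0,"ay":0,"az":0,"dx":-28,"dy":-33,"dz":0,"gripper":100},{"ax":0,"ay":0,"az":0,"dx":-28,"dy":-33,"dz":0,"gripper":100},{"ax":0,"ay":0,"az":0,"dx":-28,"dy":-33,"dz":0,"gripper":100}]' 
python3 - <<'E'
from h import *
go(.36,.218,.2,17.6)
E
```

```text
time: 1.05
position: [0.3596, 0.2186, 0.2228]
tool_rot: [0.228, 0.974, 0.0, 0.0]
ft_force: [0.8, -0.4, -0.3]
grip_width: 0.0869
t 1.05 pos [0.3596 0.2186 0.2228] yaw 63.627110325658094 tilt 0.0471221196614934 grip 0.08691416242743041 F [ 0.8 -0.4 -0.3] q [ 0.28  0.25  1.92 -0.    0.97 -0.83]
tool shift mm [-0.6 -0.4 22.8] az 0.803
```

```bash
python3 -m inch '[{"ax":0,"ay":0,"az":0.134,"dx":0,"dy":0,"dz":0,"gripper":100},{"ax":0,"ay":0,"az":0.134,"dx":0,"dy":0,"dz":0,"gripper":100},{"ax":0,"ay":0,"az":0.134,"dx":0,"dy":0,"dz":0,"gripper":100},{"ax":0,"ay":0,"az":0.134,"dx":0,"dy":0,"dz":0,"gripper":100},{"ax":0,"ay":0,"az":0.134,"dx":0,"dy":0,"dz":0,"gripper":100},{"ax":0,"ay":0,"az":0.133,"dx":0,"dy":0,"dz":0,"gripper":100}]' 60
python3 - <<'E'
from h import *
go(.36,.218,.2,17.6)
shot('wrist','w2');shot('top','t2')
E
```

```text
time: 1.65
position: [0.3594, 0.2201, 0.2226]
tool_rot: [0.593, 0.805, 0.0, 0.0]
ft_force: [0.0, -0.3, -0.2]
grip_width: 0.0868
t 1.65 pos [0.3594 0.2201 0.2226] yaw 17.26525103545396 tilt 0.012022427619892265 grip 0.08678857233769455 F [ 0.  -0.3 -0.2] q [ 0.28  0.25  1.92 -0.    0.97 -0.02]
tool shift mm [-2.2 -0.  22.6] az -0.006
```

View pics/w2.png

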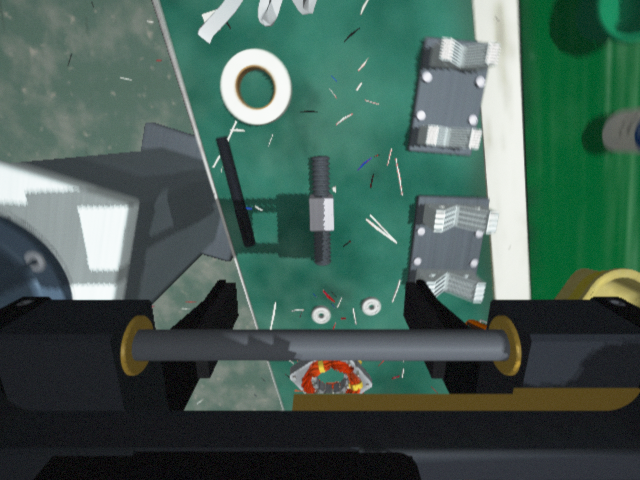

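View pics/t2.png

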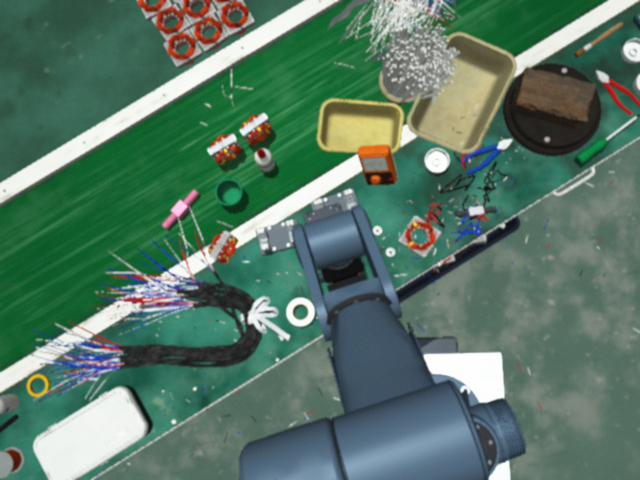

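```bash
python3 - <<'E'
from h import *
crop('w2',260,130,400,280,4,'cw2'); crop('w2',400,20,510,310,2.05*1,'cw3')
E
```

```text
(no output)
```

View pics/cw2.png

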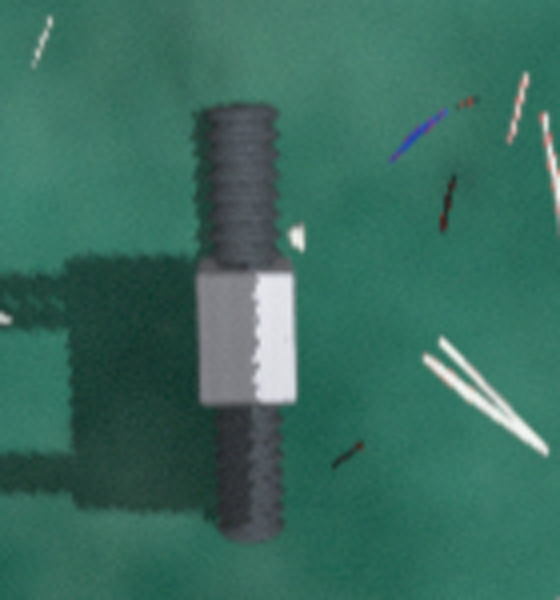

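View pics/cw3.png

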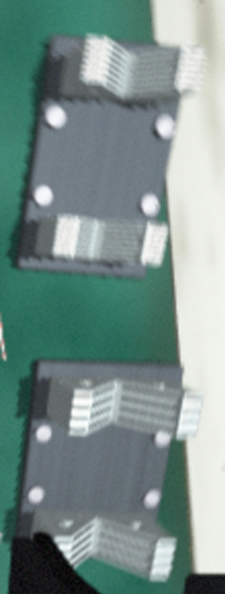

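```bash
python3 - <<'E'
from h import *
c=load('w2')
P=lambda x,y,z:px2w(c,x/4+260,y/4+130,z)
q=[P(*a,.026) for a in((200,272),(297,272),(300,403),(203,403))]
print('sq',np.mean(q,0).round(4),[np.linalg.norm(q[i]-q[i-1]).round(4) for i in range(4)])
A=P(237,105,.013);B=P(251,537,.013);d=B-A;print((A+B)/2,np.linalg.norm(d),np.degrees(np.arctan2(d[1],d[0])))
for s in([(44,433),(162,437),(36,495),(152,498)],[(57,117),(164,126),(43,196),(150,204)]):
    w=[px2w(c,x/2.05+400,y/2.05+20,.010) for x,y in s]
    print('gauge',np.mean(w,0).round(4),[np.degrees(np.arctan2(*(w[j]-w[i])[[1,0]])).round(1) for i,j in((0,2),(1,3))])
E
```

```text
sq [0.362  0.2188 0.026 ] [np.float64(0.0359), np.float64(0.0256), np.float64(0.0359), np.float64(0.0263)]
[0.36080216 0.21747667 0.013     ] 0.12190478474256596 -70.90796862829178
gauge [0.5126 0.2214 0.01  ] [np.float64(-74.9), np.float64(-73.9)]
gauge [0.4511 0.3685 0.01  ] [np.float64(-78.5), np.float64(-76.1)]
```

```bash
python3 -m inch '[{"ax":0,"ay":0,"az":-0.012,"dx":-2,"dy":1,"dz":30,"gripper":100},{"ax":0,"ay":0,"az":0,"dx":0,"dy":0,"dz":40,"gripper":100},{"ax":0,"ay":0,"az":0,"dx":0,"dy":0,"dz":40,"gripper":100},{"ax":0,"ay":0,"az":0,"dx":0,"dy":0,"dz":40,"gripper":100},{"ax":0,"ay":0,"az":0,"dx":0,"dy":0,"dz":30,"gripper":80},{"ax":0,"ay":0,"az":0,"dx":0,"dy":0,"dz":20,"gripper":60},{"ax":0,"ay":0,"az":0,"dx":0,"dy":0,"dz":12,"gripper":60},{"ax":0,"ay":0,"az":0,"dx":0,"dy":0,"dz":0,"gripper":60}]'
python3 - <<'E'
from h import *
go(.361,.2185,.004,18); shot('side','s3')
crop('s3',220,160,380,280,5,'s3c')
E
```

```text
time: 2.55
position: [0.3603, 0.2183, 0.0091]
tool_rot: [0.585, 0.811, -0.001, -0.001]
ft_force: [-0.3, 0.3, 0.1]
grip_width: 0.0628
t 2.55 pos [0.3603 0.2183 0.0091] yaw 18.417864250973068 tilt 0.1779580725115413 grip 0.06281150993634077 F [-0.3  0.3  0.1] q [ 0.28  0.71  2.09 -0.    0.35 -0.04]
tool shift mm [-0.1  0.7  5.1] az 0.007
```

View pics/s3.png

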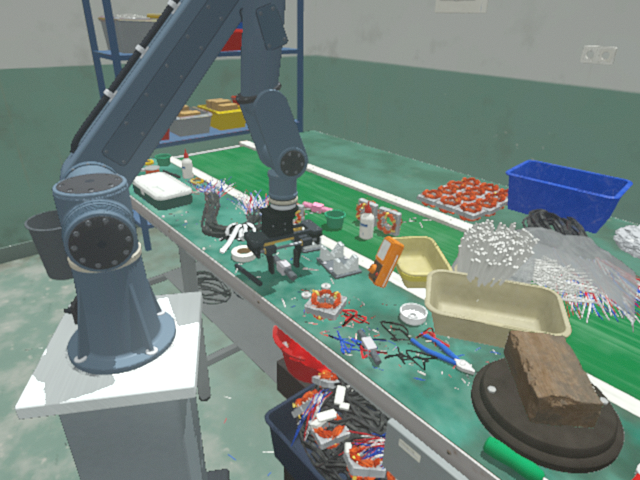

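The side view shows the fingers straddling the coarse stud at about (285,265). I'll lower 5 mm and close.

```bash
python3 -m inch '[{"ax":0,"ay":0,"az":0,"dx":0,"dy":0.5,"dz":5,"gripper":60},{"ax":0,"ay":0,"az":0,"dx":0,"dy":0,"dz":0,"gripper":10},{"ax":0,"ay":0,"az":0,"dx":0,"dy":0,"dz":0,"gripper":10},{"ax":0,"ay":0,"az":0,"dx":0,"dy":0,"dz":0,"gripper":10},{"ax":0,"ay":0,"az":0,"dx":0,"dy":0,"dz":0,"gripper":10},{"ax":0,"ay":0,"az":0,"dx":0,"dy":0,"dz":0,"gripper":10},{"ax":0,"ay":0,"az":0,"dx":0,"dy":0,"dz":0,"gripper":10}]' 45
python3 - <<'E'
from h import *
go(.361,.2185,.12,18)
E
```

```text
time: 3.3
position: [0.3613, 0.2187, 0.0059]
tool_rot: [0.586, 0.81, 0.0, 0.0]
ft_force: [-0.1, -0.3, 4.6]
grip_width: 0.0258
t 3.3 pos [0.3613 0.2187 0.0059] yaw 18.28124222135643 tilt 0.012323860154898142 grip 0.025824586302334435 F [-0.1 -0.3  4.6] q [ 0.28  0.71  2.09 -0.    0.34 -0.04]
tool shift mm [-1.000e-01 -3.000e-01 -1.141e+02] az 0.005
```

```bash
python3 -m inch '[{"ax":0,"ay":0,"az":0,"dx":0,"dy":0,"dz":-10,"gripper":10},{"ax":0,"ay":0,"az":0,"dx":0,"dy":0,"dz":-25,"gripper":10},{"ax":0,"ay":0,"az":0,"dx":0,"dy":0,"dz":-35,"gripper":10},{"ax":0,"ay":0,"az":0,"dx":0,"dy":0,"dz":-40,"gripper":10},{"ax":0,"ay":0,"az":0,"dx":0,"dy":0,"dz":-20,"gripper":10},{"ax":0,"ay":0,"az":0,"dx":0,"dy":0,"dz":0,"gripper":10}]'
python3 - <<'E'
from h import *
go(.5123,.2225,.13,15.7)
shot('wrist','w4');shot('side','s4');crop('s4',230,170,370,280,5,'s4c')
E
```

```text
time: 3.9
position: [0.3629, 0.2193, 0.1382]
tool_rot: [0.586, 0.811, 0.003, 0.002]
ft_force: [1.3, 0.3, -2.3]
grip_width: 0.026
t 3.9 pos [0.3629 0.2193 0.1382] yaw 18.292368007453227 tilt 0.3915339009868003 grip 0.02600555209305139 F [ 1.3  0.3 -2.3] q [ 0.28  0.41  2.01 -0.    0.71 -0.04]
tool shift mm [-43.8 142.8   9.2] az 0.045
```

View pics/w4.png

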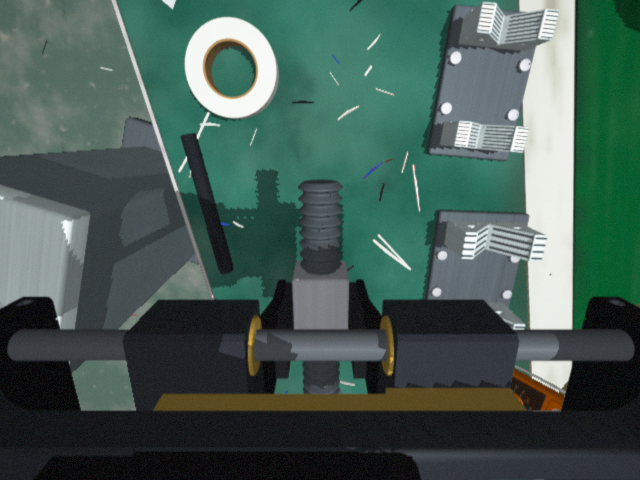

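View pics/s4c.png

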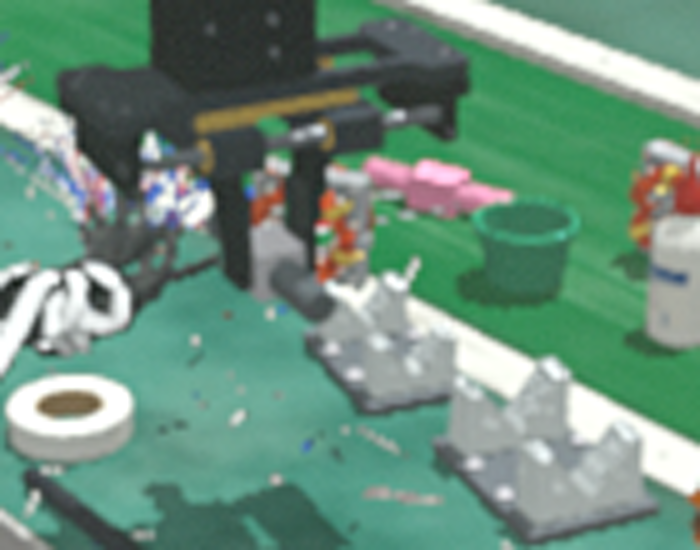

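```bash
python3 -m inch '[{"ax":0,"ay":0,"az":0,"dx":-8,"dy":26,"dz":0,"gripper":10},{"ax":0,"ay":0,"az":0,"dx":-10,"dy":32,"dz":0,"gripper":10},{"ax":0,"ay":0,"az":0,"dx":-10,"dy":32,"dz":0,"gripper":10},{"ax":0,"ay":0,"az":0,"dx":-10,"dy":32,"dz":0,"gripper":10},{"ax":0,"ay":0,"az":0,"dx":-6,"dy":21,"dz":0,"gripper":10},{"ax":0,"ay":0,"az":0.045,"dx":0,"dy":0,"dz":0,"gripper":10},{"ax":0,"ay":0,"az":0,"dx":0,"dy":0,"dz":0,"gripper":10}]'
python3 - <<'E'
from h import *
go(.5123,.2225,.06,15.7)
shot('wrist','w5')
E
```

```text
time: 4.7
position: [0.5099, 0.2212, 0.1327]
tool_rot: [0.604, 0.797, -0.002, -0.002]
ft_force: [-0.3, -1.1, -2.8]
grip_width: 0.0259
t 4.7 pos [0.5099 0.2212 0.1327] yaw 15.662715714090748 tilt 0.31288785763596 grip 0.02589026550800841 F [-0.3 -1.1 -2.8] q [ 0.21  0.56  1.69  0.    0.9  -0.07]
tool shift mm [ 0.6  3.1 72.7] az -0.001
```

View pics/w5.png

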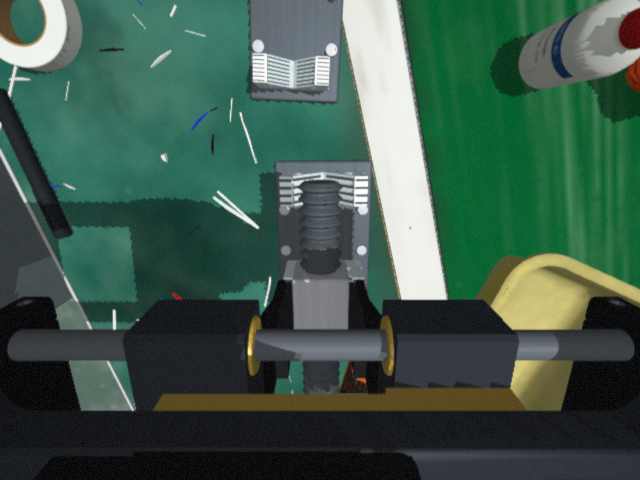

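```bash
python3 - <<'E'
from h import *
c=load('w5')
w=[px2w(c,x,y,.010) for x,y in((284,211),(362,211),(285,250.5),(362,250.5))]
m=np.mean(w,0); print('screw centre',m.round(4))
# saddle tops outer edges z=.047
print([px2w(c,x,y,.047).round(4) for x,y in((277,178),(370,178))])
d=np.array([np.sin(np.radians(15.7)),-np.cos(np.radians(15.7))]);n=np.array([-d[1],d[0]])
print('cross offset of (.5123,.2225) from screw axis', (np.array([.5123,.2225])-m[:2])@n,'along',(np.array([.5123,.2225])-m[:2])@d)
E
```

```text
screw centre [0.5113 0.2221 0.01  ]
[array([0.4658, 0.2612, 0.047 ]), array([0.53  , 0.2792, 0.047 ])]
cross offset of (.5123,.2225) from screw axis 0.0010204685671104212 along -8.73499891545081e-05
```

```bash
python3 -m inch '[{"ax":0,"ay":0,"az":0,"dx":0.5,"dy":2,"dz":20,"gripper":10},{"ax":0,"ay":0,"az":0,"dx":0,"dy":0,"dz":25,"gripper":10},{"ax":0,"ay":0,"az":0,"dx":0,"dy":0,"dz":20,"gripper":10},{"ax":0,"ay":0,"az":0,"dx":0,"dy":0,"dz":15,"gripper":10},{"ax":0,"ay":0,"az":0,"dx":0,"dy":0,"dz":10,"gripper":10},{"ax":0,"ay":0,"az":0,"dx":0,"dy":0,"dz":5,"gripper":10},{"ax":0,"ay":0,"az":0,"dx":0,"dy":0,"dz":0,"gripper":10},{"ax":0,"ay":0,"az":0,"dx":0,"dy":0,"dz":0,"gripper":10}]'
python3 - <<'E'
from h import *
go(.512,.2223,.027,15.7)
shot('side','s6');crop('s6',270,190,400,290,6,'s6c')
E
```

```text
time: 5.55
position: [0.513, 0.2229, 0.0409]
tool_rot: [0.604, 0.797, 0.0, 0.0]
ft_force: [0.1, -0.1, -1.6]
grip_width: 0.0256
t 5.55 pos [0.513  0.2229 0.0409] yaw 15.71405925760859 tilt 0.03586174655964171 grip 0.025559777999933392 F [ 0.1 -0.1 -1.6] q [ 0.21  0.71  1.73  0.    0.7  -0.06]
tool shift mm [-0.3 -1.1 13.9] az 0.0
```

View pics/s6c.png

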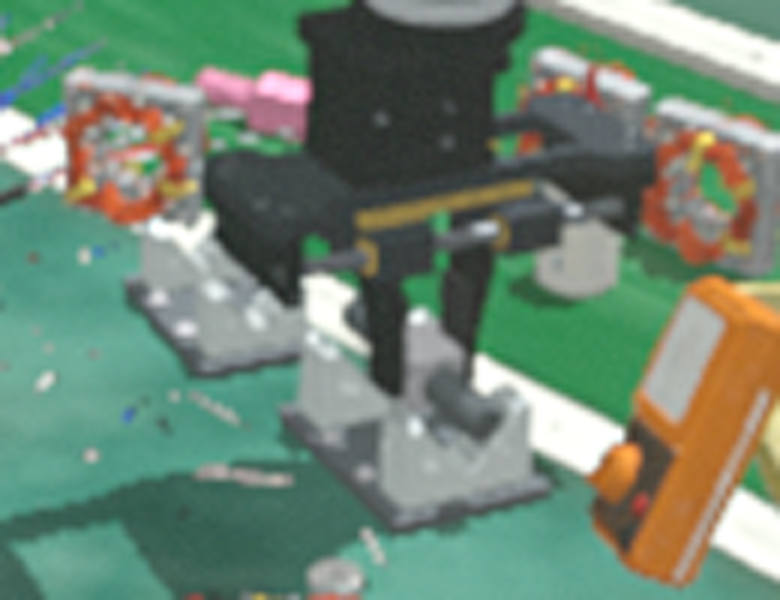

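The stud is above the V, aligned. Lower slowly, watching force.

```bash
python3 -m inch '[{"ax":0,"ay":0,"az":0,"dx":0,"dy":-1,"dz":4,"gripper":10},{"ax":0,"ay":0,"az":0,"dx":0,"dy":0,"dz":4,"gripper":10},{"ax":0,"ay":0,"az":0,"dx":0,"dy":0,"dz":2,"gripper":10},{"ax":0,"ay":0,"az":0,"dx":0,"dy":0,"dz":0,"gripper":10}]'
python3 -m inch '[{"ax":0,"ay":0,"az":0,"dx":0,"dy":0,"dz":1,"gripper":10},{"ax":0,"ay":0,"az":0,"dx":0,"dy":0,"dz":1,"gripper":10},{"ax":0,"ay":0,"az":0,"dx":0,"dy":0,"dz":1,"gripper":10},{"ax":0,"ay":0,"az":0,"dx":0,"dy":0,"dz":0,"gripper":10}]'

```

```text
time: 6.0
position: [0.5115, 0.2225, 0.0302]
tool_rot: [0.604, 0.797, -0.0, -0.0]
ft_force: [0.9, -0.0, -1.4]
grip_width: 0.0257
time: 6.4
position: [0.5117, 0.2225, 0.0274]
tool_rot: [0.604, 0.797, -0.0, -0.0]
ft_force: [-0.4, 0.2, -2.7]
grip_width: 0.0256
```

```bash
python3 -m inch '[{"ax":0,"ay":0,"az":0,"dx":0,"dy":0,"dz":1,"gripper":10},{"ax":0,"ay":0,"az":0,"dx":0,"dy":0,"dz":0.5,"gripper":10},{"ax":0,"ay":0,"az":0,"dx":0,"dy":0,"dz":0,"gripper":10}]'
python3 - <<'E'
from h import *
shot('side','s7');crop('s7',300,220,390,290,8,'s7c'); shot('wrist','w7')
E
```

```text
time: 6.7
position: [0.5115, 0.2225, 0.0264]
tool_rot: [0.604, 0.797, -0.0, -0.0]
ft_force: [-1.7, -0.5, 2.3]
grip_width: 0.0257
```

View pics/s7c.png

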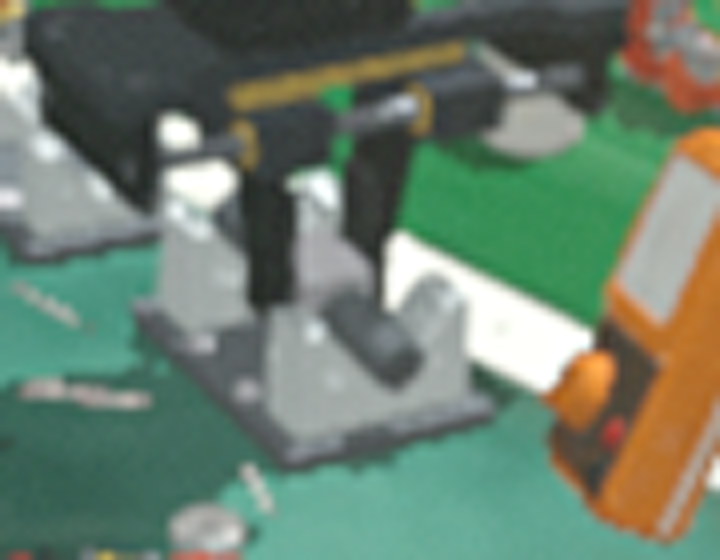

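View pics/w7.png

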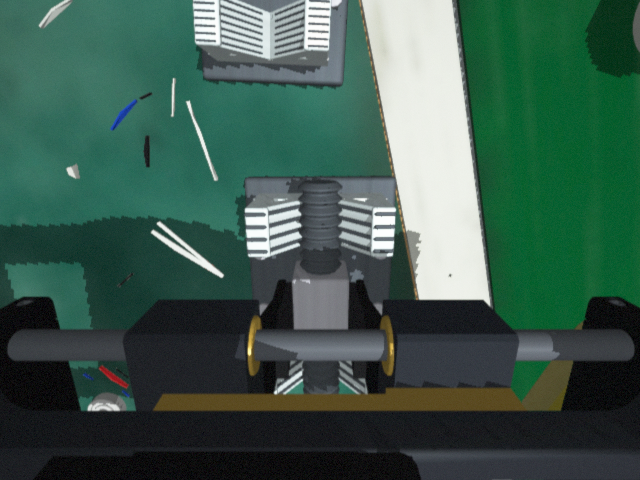

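Seated at the predicted height, centred between the groove walls at (321,225), with contact force appearing. Release and rise.

```bash
python3 -m inch '[{"ax":0,"ay":0,"az":0,"dx":0,"dy":0,"dz":0,"gripper":40},{"ax":0,"ay":0,"az":0,"dx":0,"dy":0,"dz":0,"gripper":50},{"ax":0,"ay":0,"az":0,"dx":0,"dy":0,"dz":0,"gripper":60},{"ax":0,"ay":0,"az":0,"dx":0,"dy":0,"dz":0,"gripper":60},{"ax":0,"ay":0,"az":0,"dx":0,"dy":0,"dz":-10,"gripper":60},{"ax":0,"ay":0,"az":0,"dx":0,"dy":0,"dz":-25,"gripper":60},{"ax":0,"ay":0,"az":0,"dx":0,"dy":0,"dz":-40,"gripper":60},{"ax":0,"ay":0,"az":0,"dx":0,"dy":0,"dz":-40,"gripper":60}]'
python3 -m inch '[{"ax":0,"ay":0,"az":0,"dx":0,"dy":0,"dz":-40,"gripper":100},{"ax":0,"ay":0,"az":0,"dx":0,"dy":0,"dz":-40,"gripper":100},{"ax":0,"ay":0,"az":0,"dx":0,"dy":0,"dz":0,"gripper":100}]'
python3 - <<'E'
from h import *
go(.494,-.12,.222,4.1)
shot('wrist','w8');shot('side','s8');crop('s8',300,220,390,290,8,'s8c')
E
```

```text
time: 7.6
position: [0.5113, 0.2224, 0.1424]
tool_rot: [0.604, 0.797, -0.0, -0.0]
ft_force: [0.9, 0.3, 0.3]
grip_width: 0.0523
time: 7.9
position: [0.5156, 0.2236, 0.2278]
tool_rot: [0.604, 0.797, 0.005, 0.005]
ft_force: [0.6, 0.6, 0.8]
grip_width: 0.069
t 7.9 pos [0.5156 0.2236 0.2278] yaw 15.714052059843796 tilt 0.7994916282990717 grip 0.06903286408519811 F [0.6 0.6 0.8] q [ 0.21  0.43  1.6   0.    1.1  -0.06]
tool shift mm [-324.8 -114.     4.5] az 0.203
```

View pics/w8.png

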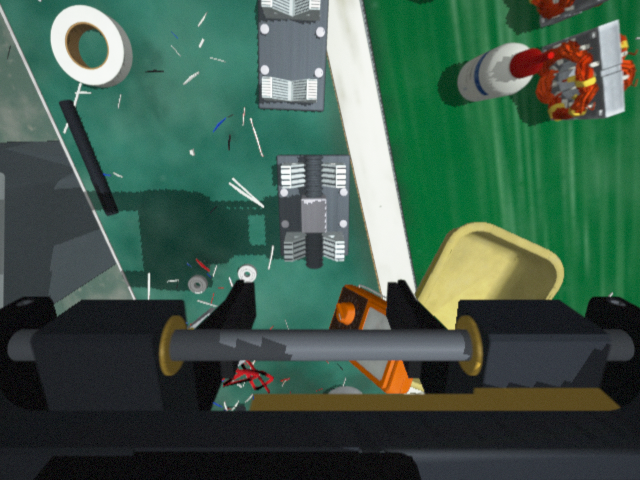

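View pics/s8c.png

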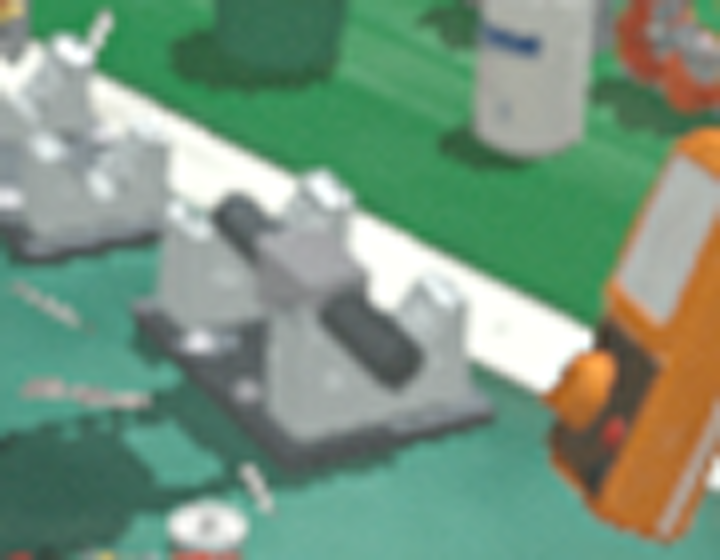

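```bash
python3 -m inch '[{"ax":0,"ay":0,"az":0,"dx":-40,"dy":-14,"dz":0,"gripper":100},{"ax":0,"ay":0,"az":0,"dx":-41,"dy":-14,"dz":0,"gripper":100},{"ax":0,"ay":0,"az":0,"dx":-41,"dy":-14,"dz":0,"gripper":100},{"ax":0,"ay":0,"az":0,"dx":-41,"dy":-14,"dz":0,"gripper":100},{"ax":0,"ay":0,"az":0,"dx":-41,"dy":-14,"dz":0,"gripper":100},{"ax":0,"ay":0,"az":0,"dx":-41,"dy":-14,"dz":0,"gripper":100},{"ax":0,"ay":0,"az":0,"dx":-40,"dy":-14,"dz":0,"gripper":100},{"ax":0,"ay":0,"az":0,"dx":-40,"dy":-14,"dz":0,"gripper":100}]'
python3 -m inch '[{"ax":0,"ay":0,"az":0.1,"dx":0,"dy":0,"dz":0,"gripper":80},{"ax":0,"ay":0,"az":0.1,"dx":0,"dy":0,"dz":0,"gripper":80},{"ax":0,"ay":0,"az":0,"dx":0,"dy":0,"dz":0,"gripper":80}]'
python3 - <<'E'
from h import *
go(.494,-.12,.222,4.1)
shot('wrist','w9');crop('w9',250,130,390,280,4,'cw9')
c=load('w8')
w=[px2w(c,x,y,.010) for x,y in((264,30),(321,32),(262.5,73),(319,73))]
print(np.mean(w,0).round(4))
E
```

```text
time: 8.8
position: [0.4902, -0.1218, 0.2194]
tool_rot: [0.604, 0.797, -0.0, -0.002]
ft_force: [1.6, 0.3, 0.8]
grip_width: 0.0869
time: 9.1
position: [0.4906, -0.1207, 0.2194]
tool_rot: [0.681, 0.732, -0.001, -0.002]
ft_force: [0.0, 0.2, -0.7]
grip_width: 0.073
t 9.1 pos [ 0.4906 -0.1207  0.2194] yaw 4.174766872433728 tilt 0.23799604818372774 grip 0.07296456287688156 F [ 0.   0.2 -0.7] q [-0.46  0.37  1.73  0.    1.04 -0.54]
tool shift mm [ 0.4  3.5 -2.6] az 0.001
[0.4485 0.3681 0.01  ]
```

View pics/w9.png

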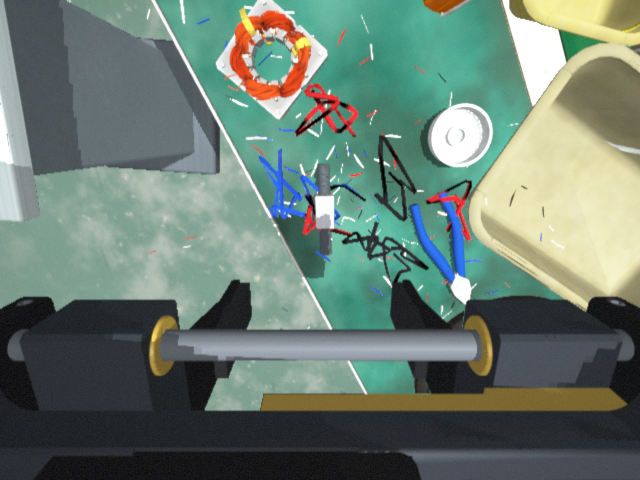

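View pics/cw9.png

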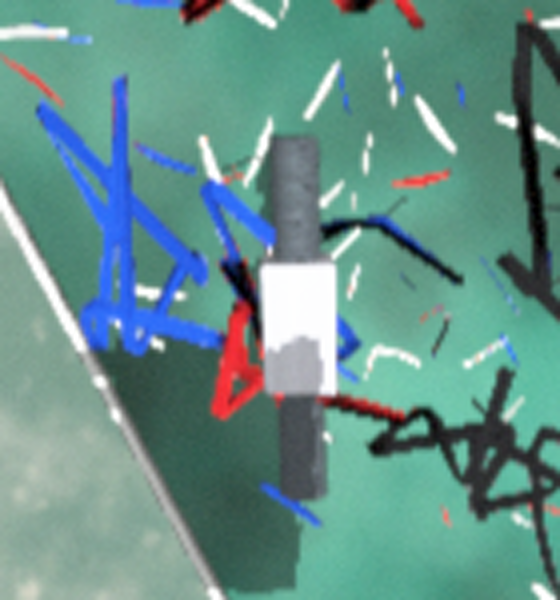

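```bash
python3 - <<'E'
from h import *
c=load('w9')
P=lambda x,y,z:px2w(c,x/4+250,y/4+130,z)
q=[P(*a,.020) for a in((261,264),(335,264),(338,394),(263,394))]
print('sq',np.mean(q,0).round(4),[np.linalg.norm(q[i]-q[i-1]).round(4) for i in range(4)])
A=P(296,137,.010);B=P(304,498,.010);d=B-A;print((A+B)/2,np.linalg.norm(d),np.degrees(np.arctan2(d[1],d[0])))
for n,(x,y) in dict(blue=(120,300),blue2=(205,335),red=(240,350),red2=(360,405),b3=(350,345),black=(520,150),blk2=(480,470),table=(420,300),sq=(300,330),bl=(230,210)).items():
    print(n,px2w(c,x/4+250,y/4+130).round(4))
E
```

```text
sq [ 0.4947 -0.1202  0.02  ] [np.float64(0.0357), np.float64(0.0196), np.float64(0.0357), np.float64(0.0205)]
[ 0.49506421 -0.12086522  0.01      ] 0.10150764802168816 -84.3758750796508
blue [ 0.4454 -0.1171  0.0125]
blue2 [ 0.4692 -0.1249  0.0137]
red [ 0.4791 -0.1278  0.0161]
red2 [ 0.5132 -0.1412  0.015 ]
b3 [ 0.5091 -0.1249  0.0129]
black [ 0.5505 -0.0697  0.0056]
blk2 [ 0.5492 -0.1589  0.011 ]
table [ 0.5284 -0.1134  0.0006]
sq [ 0.4949 -0.1202  0.0201]
bl [ 0.4737 -0.0911  0.0081]
```

```bash
python3 -m inch '[{"ax":0,"ay":0,"az":-0.014,"dx":0,"dy":4,"dz":25,"gripper":65},{"ax":0,"ay":0,"az":0,"dx":0,"dy":0,"dz":35,"gripper":60},{"ax":0,"ay":0,"az":0,"dx":0,"dy":0,"dz":40,"gripper":60},{"ax":0,"ay":0,"az":0,"dx":0,"dy":0,"dz":40,"gripper":60},{"ax":0,"ay":0,"az":0,"dx":0,"dy":0,"dz":30,"gripper":60},{"ax":0,"ay":0,"az":0,"dx":0,"dy":0,"dz":20,"gripper":60},{"ax":0,"ay":0,"az":0,"dx":0,"dy":0,"dz":0,"gripper":60},{"ax":0,"ay":0,"az":0,"dx":0,"dy":0,"dz":0,"gripper":60}]'
python3 - <<'E'
from h import *
go(.4948,-.1205,.005,5)
E
```

```text
time: 9.95
position: [0.4956, -0.1198, 0.0307]
tool_rot: [0.675, 0.738, -0.0, -0.001]
ft_force: [0.0, 0.3, 0.5]
grip_width: 0.052
t 9.95 pos [ 0.4956 -0.1198  0.0307] yaw 5.1441901518968995 tilt 0.08517329339821199 grip 0.052010806014179366 F [0.  0.3 0.5] q [-0.46  0.7   1.86  0.    0.59 -0.55]
tool shift mm [-0.6 -0.8 25.7] az 0.003
```

```bash
python3 -m inch '[{"ax":0,"ay":0,"az":0,"dx":-0.5,"dy":-0.5,"dz":8,"gripper":60},{"ax":0,"ay":0,"az":0,"dx":0,"dy":0,"dz":5,"gripper":60},{"ax":0,"ay":0,"az":0,"dx":0,"dy":0,"dz":3,"gripper":60},{"ax":0,"ay":0,"az":0,"dx":0,"dy":0,"dz":0,"gripper":60}]'
python3 -m inch '[{"ax":0,"ay":0,"az":0,"dx":0,"dy":0,"dz":3,"gripper":60},{"ax":0,"ay":0,"az":0,"dx":0,"dy":0,"dz":3,"gripper":60},{"ax":0,"ay":0,"az":0,"dx":0,"dy":0,"dz":2,"gripper":60},{"ax":0,"ay":0,"az":0,"dx":0,"dy":0,"dz":0,"gripper":60}]'
```

```text
time: 10.35
position: [0.4954, -0.1209, 0.0151]
tool_rot: [0.675, 0.738, 0.0, 0.0]
ft_force: [0.1, 0.5, 0.2]
grip_width: 0.0525
time: 10.75
position: [0.4952, -0.1208, 0.0067]
tool_rot: [0.675, 0.738, -0.0, -0.0]
ft_force: [0.5, -1.5, 0.7]
grip_width: 0.0521
```

No contact with the wire scraps. Close, then lift.

```bash
python3 -m inch '[{"ax":0,"ay":0,"az":0,"dx":0,"dy":0,"dz":1,"gripper":40},{"ax":0,"ay":0,"az":0,"dx":0,"dy":0,"dz":0,"gripper":5},{"ax":0,"ay":0,"az":0,"dx":0,"dy":0,"dz":0,"gripper":5},{"ax":0,"ay":0,"az":0,"dx":0,"dy":0,"dz":0,"gripper":5},{"ax":0,"ay":0,"az":0,"dx":0,"dy":0,"dz":0,"gripper":5},{"ax":0,"ay":0,"az":0,"dx":0,"dy":0,"dz":0,"gripper":5},{"ax":0,"ay":0,"az":0,"dx":0,"dy":0,"dz":0,"gripper":5}]' 40
python3 -m inch '[{"ax":0,"ay":0,"az":0,"dx":0,"dy":0,"dz":-10,"gripper":5},{"ax":0,"ay":0,"az":0,"dx":0,"dy":0,"dz":-30,"gripper":5},{"ax":0,"ay":0,"az":0,"dx":0,"dy":0,"dz":-40,"gripper":5},{"ax":0,"ay":0,"az":0,"dx":0,"dy":0,"dz":-40,"gripper":5},{"ax":0,"ay":0,"az":0,"dx":0,"dy":0,"dz":-40,"gripper":5},{"ax":0,"ay":0,"az":0,"dx":0,"dy":0,"dz":-40,"gripper":5},{"ax":0,"ay":0,"az":0,"dx":0,"dy":0,"dz":-10,"gripper":5},{"ax":0,"ay":0,"az":0,"dx":0,"dy":0,"dz":0,"gripper":5}]'
python3 - <<'E'
from h import *
go(.449,.3685,.215,12.8)
shot('wrist','w10')
E
```

```text
time: 11.45
position: [0.4953, -0.1209, 0.0061]
tool_rot: [0.675, 0.738, -0.0, -0.0]
ft_force: [0.4, 0.0, 1.4]
grip_width: 0.0198
time: 12.25
position: [0.4963, -0.1212, 0.2181]
tool_rot: [0.675, 0.738, 0.001, 0.002]
ft_force: [0.5, 1.3, -0.6]
grip_width: 0.0198
t 12.25 pos [ 0.4963 -0.1212  0.2181] yaw 5.04957772494518 tilt 0.27176559375257126 grip 0.019842300608913004 F [ 0.5  1.3 -0.6] q [-0.46  0.38  1.72  0.    1.03 -0.55]
tool shift mm [492.   -4.    1.9] az -0.135
```

View pics/w10.png

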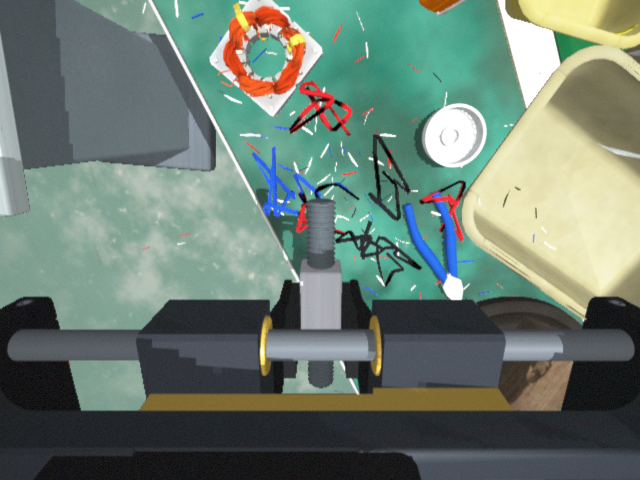

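```bash
python3 -m inch '[{"ax":0,"ay":0,"az":0,"dx":40,"dy":0,"dz":0,"gripper":5},{"ax":0,"ay":0,"az":0,"dx":42,"dy":0,"dz":0,"gripper":5},{"ax":0,"ay":0,"az":0,"dx":42,"dy":0,"dz":0,"gripper":5},{"ax":0,"ay":0,"az":0,"dx":42,"dy":0,"dz":0,"gripper":5},{"ax":0,"ay":0,"az":0,"dx":42,"dy":0,"dz":0,"gripper":5},{"ax":0,"ay":0,"az":0,"dx":42,"dy":0,"dz":0,"gripper":5},{"ax":0,"ay":0,"az":0,"dx":42,"dy":0,"dz":0,"gripper":5},{"ax":0,"ay":0,"az":0,"dx":42,"dy":0,"dz":0,"gripper":5}]'
python3 -m inch '[{"ax":0,"ay":0,"az":0,"dx":42,"dy":0,"dz":0,"gripper":5},{"ax":0,"ay":0,"az":0,"dx":42,"dy":0,"dz":0,"gripper":5},{"ax":0,"ay":0,"az":0,"dx":42,"dy":0,"dz":0,"gripper":5},{"ax":0,"ay":0,"az":0,"dx":32,"dy":-4,"dz":0,"gripper":5},{"ax":0,"ay":0,"az":-0.068,"dx":0,"dy":0,"dz":0,"gripper":5},{"ax":0,"ay":0,"az":-0.067,"dx":0,"dy":0,"dz":0,"gripper":5},{"ax":0,"ay":0,"az":0,"dx":0,"dy":0,"dz":0,"gripper":5}]'
python3 - <<'E'
from h import *
go(.449,.3685,.13,12.8)
shot('wrist','w11')
E
```

```text
time: 13.1
position: [0.4639, 0.213, 0.2134]
tool_rot: [0.675, 0.737, -0.002, -0.002]
ft_force: [1.0, -0.3, -1.7]
grip_width: 0.0199
time: 13.8
position: [0.4464, 0.3683, 0.213]
tool_rot: [0.624, 0.782, -0.003, -0.001]
ft_force: [0.4, 0.6, -0.9]
grip_width: 0.0195
t 13.8 pos [0.4464 0.3683 0.213 ] yaw 12.82104426380767 tilt 0.3588709665406146 grip 0.019530590617854116 F [ 0.4  0.6 -0.9] q [ 0.5   0.48  1.56 -0.    1.11  0.27]
tool shift mm [-0.3  3.1 83. ] az 0.0
```

View pics/w11.png

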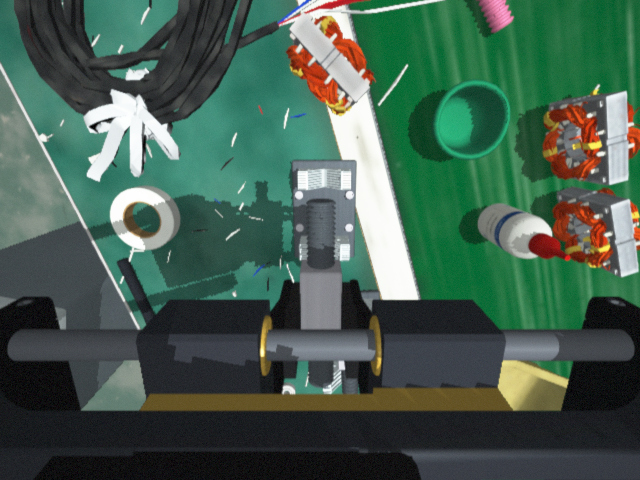

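```bash
python3 - <<'E'
from h import *
crop('w11',270,140,380,280,4,'cw11')
E
```

```text
(no output)
```

View pics/cw11.png

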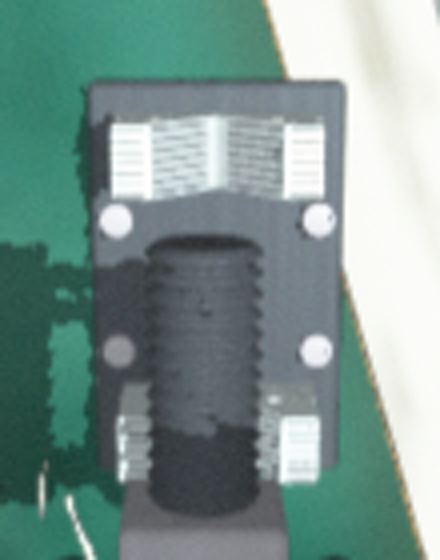

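```bash
python3 - <<'E'
from h import *
c=load('w11')
P=lambda x,y,z:px2w(c,x/4+270,y/4+140,z)
w=[P(*a,.010) for a in((116,221),(318,220),(119,352),(316,351))]
print('screws',np.mean(w,0).round(4),[np.degrees(np.arctan2(*(w[j]-w[i])[[1,0]])).round(1) for i,j in((0,2),(1,3))])
t=[P(*a,.039) for a in((111,160),(324,160),(118,450),(319,450))]
print('tops',np.mean(t,0).round(4),np.degrees(np.arctan2(*((t[2]+t[3]-t[0]-t[1]))[[1,0]])), np.linalg.norm(t[0]-t[1]))
E
```

```text
screws [0.4494 0.3684 0.01  ] [np.float64(-77.0), np.float64(-76.6)]
tops [0.4493 0.3691 0.039 ] -76.809374115031 0.05179656265707
```

```bash
python3 -m inch '[{"ax":0,"ay":0,"az":-0.007,"dx":0,"dy":3,"dz":20,"gripper":5},{"ax":0,"ay":0,"az":0,"dx":0,"dy":0,"dz":35,"gripper":5},{"ax":0,"ay":0,"az":0,"dx":0,"dy":0,"dz":35,"gripper":5},{"ax":0,"ay":0,"az":0,"dx":0,"dy":0,"dz":30,"gripper":5},{"ax":0,"ay":0,"az":0,"dx":0,"dy":0,"dz":25,"gripper":5},{"ax":0,"ay":0,"az":0,"dx":0,"dy":0,"dz":15,"gripper":5},{"ax":0,"ay":0,"az":0,"dx":0,"dy":0,"dz":0,"gripper":5},{"ax":0,"ay":0,"az":0,"dx":0,"dy":0,"dz":0,"gripper":5}]'
python3 - <<'E'
from h import *
go(.4493,.3687,.025,13.2)
shot('side','s12');crop('s12',260,190,370,280,7,'s12c')
E
```

```text
time: 14.65
position: [0.4509, 0.369, 0.0554]
tool_rot: [0.622, 0.783, -0.001, -0.0]
ft_force: [0.0, -0.5, -1.4]
grip_width: 0.0192
t 14.65 pos [0.4509 0.369  0.0554] yaw 13.101066907360966 tilt 0.09164211267699918 grip 0.019186783960780548 F [ 0.  -0.5 -1.4] q [0.49 0.71 1.67 0.   0.77 0.27]
tool shift mm [ 0.1 -1.6 30.4] az -0.002
```

View pics/s12c.png

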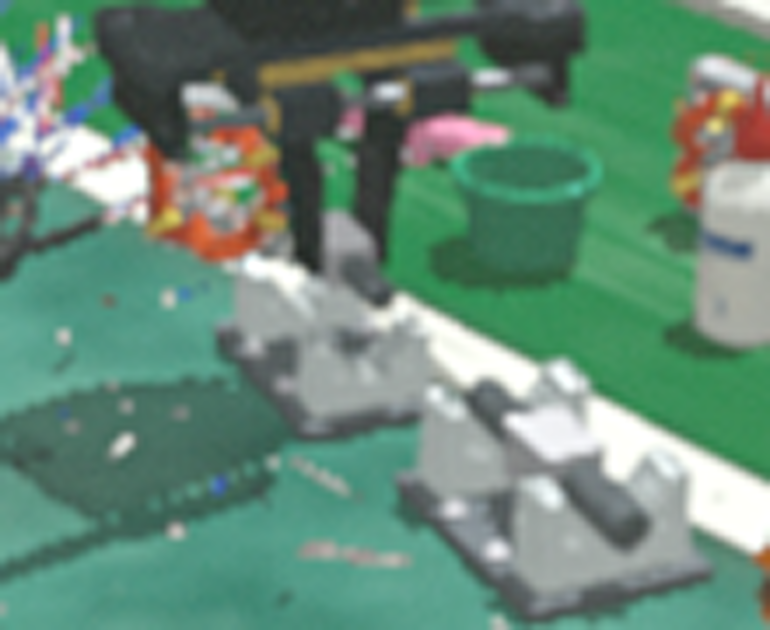

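```bash
python3 -m inch '[{"ax":0,"ay":0,"az":0,"dx":0,"dy":-1.5,"dz":8,"gripper":5},{"ax":0,"ay":0,"az":0,"dx":0,"dy":0,"dz":8,"gripper":5},{"ax":0,"ay":0,"az":0,"dx":0,"dy":0,"dz":5,"gripper":5},{"ax":0,"ay":0,"az":0,"dx":0,"dy":0,"dz":3,"gripper":5},{"ax":0,"ay":0,"az":0,"dx":0,"dy":0,"dz":2,"gripper":5},{"ax":0,"ay":0,"az":0,"dx":0,"dy":0,"dz":0,"gripper":5}]'
python3 -m inch '[{"ax":0,"ay":0,"az":0,"dx":0,"dy":0,"dz":1,"gripper":5},{"ax":0,"ay":0,"az":0,"dx":0,"dy":0,"dz":1,"gripper":5},{"ax":0,"ay":0,"az":0,"dx":0,"dy":0,"dz":1,"gripper":5},{"ax":0,"ay":0,"az":0,"dx":0,"dy":0,"dz":0,"gripper":5}]'
```

```text
time: 15.3
position: [0.4495, 0.3691, 0.0298]
tool_rot: [0.621, 0.784, -0.0, -0.0]
ft_force: [0.1, 0.2, -1.0]
grip_width: 0.0196
time: 15.7
position: [0.4496, 0.3691, 0.027]
tool_rot: [0.621, 0.784, -0.0, -0.0]
ft_force: [-0.1, 0.1, -0.5]
grip_width: 0.0198
```

```bash
python3 -m inch '[{"ax":0,"ay":0,"az":0,"dx":0,"dy":0,"dz":1,"gripper":5},{"ax":0,"ay":0,"az":0,"dx":0,"dy":0,"dz":1,"gripper":5},{"ax":0,"ay":0,"az":0,"dx":0,"dy":0,"dz":0,"gripper":5}]'
python3 -m inch '[{"ax":0,"ay":0,"az":0,"dx":0,"dy":0,"dz":0.5,"gripper":5},{"ax":0,"ay":0,"az":0,"dx":0,"dy":0,"dz":0,"gripper":5}]'
```

```text
time: 16.0
position: [0.449, 0.369, 0.0252]
tool_rot: [0.621, 0.784, -0.001, -0.0]
ft_force: [-2.3, -0.9, 2.6]
grip_width: 0.0197
time: 16.2
position: [0.4489, 0.369, 0.025]
tool_rot: [0.621, 0.784, -0.001, -0.0]
ft_force: [-2.3, 0.3, 5.1]
grip_width: 0.0197
```

Contact at the expected height (TCP 0.025, stud centre about 0.029). Release and rise.

```bash
python3 -m inch '[{"ax":0,"ay":0,"az":0,"dx":0,"dy":0,"dz":0,"gripper":30},{"ax":0,"ay":0,"az":0,"dx":0,"dy":0,"dz":0,"gripper":40},{"ax":0,"ay":0,"az":0,"dx":0,"dy":0,"dz":0,"gripper":50},{"ax":0,"ay":0,"az":0,"dx":0,"dy":0,"dz":0,"gripper":50},{"ax":0,"ay":0,"az":0,"dx":0,"dy":0,"dz":-10,"gripper":50},{"ax":0,"ay":0,"az":0,"dx":0,"dy":0,"dz":-25,"gripper":50},{"ax":0,"ay":0,"az":0,"dx":0,"dy":0,"dz":-40,"gripper":50},{"ax":0,"ay":0,"az":0,"dx":0,"dy":0,"dz":-40,"gripper":50}]'
python3 -m inch '[{"ax":0,"ay":0,"az":0,"dx":-20,"dy":0,"dz":-40,"gripper":60},{"ax":0,"ay":0,"az":0,"dx":-30,"dy":0,"dz":-40,"gripper":60},{"ax":0,"ay":0,"az":0,"dx":-30,"dy":0,"dz":-10,"gripper":60},{"ax":0,"ay":0,"az":0,"dx":0,"dy":0,"dz":0,"gripper":60},{"ax":0,"ay":0,"az":0,"dx":0,"dy":0,"dz":0,"gripper":60}]'
python3 - <<'E'
from h import *
shot('wrist','w13');shot('side','s13');crop('s13',280,210,380,285,8,'s13c'); crop('w13',220,60,380,270,2.8,'cw13')
E
```

```text
time: 17.0
position: [0.4493, 0.3689, 0.1408]
tool_rot: [0.621, 0.784, -0.001, -0.0]
ft_force: [0.0, 0.1, -0.2]
grip_width: 0.0436
time: 17.5
position: [0.4679, 0.2909, 0.2303]
tool_rot: [0.622, 0.783, 0.001, 0.0]
ft_force: [0.2, -0.3, -0.2]
grip_width: 0.0518
```

View pics/w13.png

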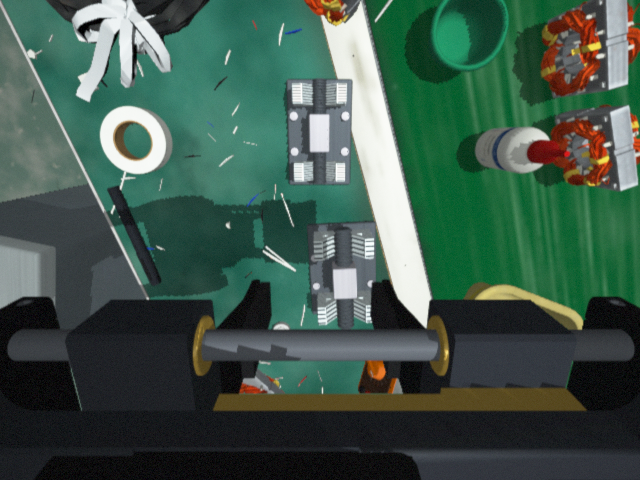

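View pics/s13c.png

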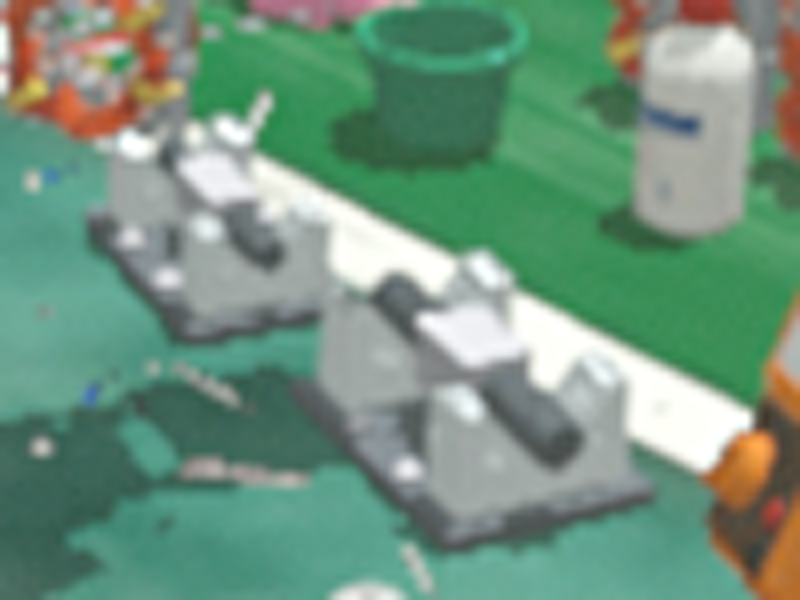

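```bash
python3 - <<'E'
from h import *
c=load('w13')
def at(u,v,r=3):
    return np.median([px2w(c,u+i,v+j) for i in range(-r,r+1) for j in range(-r,r+1)],0).round(4)
print('fine',at(319,133),px2w(c,319,133,.039).round(4),'coarse',at(344,283),px2w(c,344,283,.047).round(4), 'plates',at(303,133,1),at(325,270,1))
for n,e in dict(fine=((321,92,.036),(318,178,.036)),coarse=((344,232,.044),(346,322,.044))).items():
    a,b=[px2w(c,u,v,z) for u,v,z in e]; d=b-a; print(n,np.degrees(np.arctan2(d[1],d[0])))
    print([at(u,v,1)[2] for u,v in ((e[0][0],e[0][1]+6),(e[1][0],e[1][1]-6))])
o=robot.get_obs();print(o['time'],o['joint_velocities'].round(3),o['ft_force'].round(1))
E
```

```text
fine [0.4483 0.37   0.0402] [0.4483 0.37   0.039 ] coarse [0.5104 0.2233 0.0477] [0.5104 0.2232 0.047 ] plates [0.4318 0.3664 0.0096] [0.4906 0.2185 0.0099]
fine -79.07672735104457
[np.float64(0.0356), np.float64(0.036)]
coarse -74.55005689993253
[np.float64(0.0431), np.float64(0.0438)]
17.6 [ 0.01   0.013  0.    -0.003 -0.001 -0.001] [-0.1 -0.  -0.6]
```

Both studs measure within 2 mm of their seats, level and aligned, and the gripper is clear. Handing in.

```bash
python3 -c "
from rig import robot
print(robot.hand_in())"
```

```text
the job is handed in; nothing more can be done
None
```

I laid both studs in their gauges and handed the job in at about 17.6 s of the 67 s. The thick, coarse-threaded stud is in the larger gauge and the slim, fine-threaded one is in the smaller gauge. The pink look-alike was left alone.

I took these last readings from the wrist camera and its depth image, just before hand-in:

| Check | Coarse stud | Fine stud |
|---|---|---|
| Horizontal distance from the measured seat | about 2 mm (limit 16 mm) | about 1.5 mm (limit 16 mm) |
| Top of the square, measured (expected) | 47.7 mm (47 mm) | 40.2 mm (39 mm) |
| Height of the two threaded ends | within 1 mm of each other | within 1 mm of each other |
| Angle to the groove | under 1° | about 2° |

- **Robot clear:** the gripper was open and about 0.18 m above the gauges, with the force reading near zero.
- **Problems:** my first two move commands were refused because the rows lacked some fields, so nothing moved then. None of the final checks failed or disagreed.

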